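Square the tin into the locating corner

ROBOT

A 7-joint arm with a two-finger parallel gripper is mounted at the origin on a cart in front of the work surface, level with it; the furniture and walls round the work are solid. World frame = base frame: x ahead of the robot, y to its left, z up, the work surface at z = 0. Lengths are in mm, angles in degrees, forces in N, time in s.
With the tool pointing down it reaches from about 400 to 925 mm from the base axis. Payload 4.1 kg.
Tool frame: the origin (TCP) lies on the centre line of the jaws, within the pads' length; the fingertips stand 25 mm ahead of it and the grasp point (between the pads) lies 6 mm ahead of it; z points along the fingers, y is the direction in which the jaws open and shut (so a half turn about z gives the same grasp; the last joint's range is limited). The gripper opens to 85 mm and grips with 20 to 120 N. Pads are 22 mm wide; open, the fingers measure 114 mm over their backs; the gripper's body (76 mm by 85 mm) begins 54 mm behind the grasp point. The pads swing forward as they close: fully open they stand 13 mm farther back than shut.
Start: joints at [-71.391, 22.827, 2.584, 88.041, -1.071, 69.15, -2.905], TCP at [267.28, 592.538, 256.347] pointing down, gripper open.
Joint ranges: [-161.44, 161.44], [-28.35, 127.94], [-78.24, 83.42], [0, 140.83], [-78.03, 258.03], [13.02, 114.36], [-168.23, 168.23]. Speed limits (degrees/s): [147.25, 147.25, 180, 180, 180, 180, 180].

INTERFACE

Orientations are given as [roll, pitch, yaw] about the fixed x, y, z axes, in that order (R = Rz(yaw) Ry(pitch) Rx(roll)).
In Python, from cell import arm, cams gives the robot as it stands.
- The arm moves only by the tool move_arm, never from a script. Its arguments are lists of equal length, an entry for each row: "linear": the shift along the tool's x, y, z in mm, a list of three; "dr": the turn, a rotation vector about the tool's x, y, z in degrees, a list of three. A call has 1 to 10 rows; each row shifts and turns the pose as measured when the row begins, along the tool's axes as they then stand; what a row does not reach is not made up. A row lasts 1/8 s, in which the tool goes at most 62.5 mm and 10.7 degrees, less where a joint would pass 70% of its speed; a pose out of reach is approached as far as the arm can. A call with a gripper value outside its range is refused whole. "hand" is the finger opening in mm, from 0 to 85.4, set as the call begins (left out, the last holds). The fingers move at their own pace and stop on an object; "newtons" is the grip in N (left out, the last holds). Time passes only in rows, so rows that do not move let the fingers close. It gives the time, the measured TCP pose, the force and the opening at its end, in the units of the state.
- arm.observe(): the state, without advancing time (a new reading comes with each control period).
- cams.read_camera(name): name is "side" or "top"; returns a dict with "img" (384x512x3 uint8, red, green, blue), "camera_matrix" (3x3 intrinsics, pixels), "R" (3x3) and "t" (3): a world point X has camera coordinates R X + t. Camera axes: x right, y down, z forward; pixel columns grow to the right and rows downward; lengths in mm; the calibration is good to about 2 mm. A picture is of the moment at which its call begins. There is no depth.
- arm.hand_in(): hands the job in, once; it reports no verdict.
The state is a dict: "time": time; "joints": joint angles; "joint_vel": joint speeds; "joint_torque": joint torques, N m; "eef_pos": TCP position; "tcp_rot": TCP orientation; "ft_force": force on the tool from outside, world axes, zero at the start; "ft_torque": the same for the moment, N m; "gripper_width": opening from 0.0 (shut) to 1.0 (fully open).
Only numpy, scipy, OpenCV 4.12 (cv2) and the standard library are available. Lean on these libraries where they do the work, as an engineer would, in place of code of your own. Each camera call takes 0.05 s, during which the arm holds its last target. There are 200 camera calls.

TASK

The red eyelet tin has to sit square in the aluminium locating corner for labelling: push it along the desk with the fingertips or the outside of the fingers until its long side lies flat against the long rail and its right end touches the end stop, then move clear of it. Only push it: do not take it between the fingers or lift it, and leave everything else on the desk where it is.

Things in the scene. Friction and masses are not known exactly. Their poses are not given: they have to be found in the camera images.
- tin: closed flat brick-red tin of eyelets, 61 mm along its x by 96 mm along its y by 22 mm high, about 0.09 kg, loose on the desk, lid does not open. Origin at the centre of its underside; x and y along its sides, z up. Seated in the corner its x axis points roughly along the corner's x axis (it starts within 0.5 rad of that).
- corner: L of two fixed bare aluminium bars, each 20 mm wide, 25 mm high. Origin at the inside corner, z = 0 on the desk. Long rail: inner face is the plane x = 0, from y = 0 to 180 mm, bar on the +x side. End stop: inner face is the plane y = 0, from x = 0 to -75 mm, bar on the -y side. The tin starts on the open side, its centre at x = -95 to -125 mm, y = 105 to 150 mm in this frame.
- seat (a point): where the centre of the seated tin's underside belongs: x = -31 mm, y = 48 mm in the corner's frame, axes as the corner's. Thin flat yellow painted lines frame this place on the desk.
- usb_lead: thin black lead with a plug, fixed, up to 20 mm high over the desk; it crosses the left half of the desk at about x = 0.60 to 0.65 m (world), from y = 0.65 to y = -0.05 m, then climbs to the computer. Origin at its middle. Nothing needs to go over or near it.
- cyan_bottle: small white ink bottle with cyan cap, 39 mm across, 90 mm high, standing; origin at the centre of its underside; leave alone
- yellow_bottle: small white ink bottle with yellow cap, 39 mm across, 90 mm high, standing; origin at the centre of its underside; leave alone
- tape_roll: roll of masking tape lying flat, 104 mm across, 25 mm high; origin at the centre of its underside; leave alone
- stapler: desk stapler, 30 mm along its x, 136 mm along its y, 49 mm high; origin at the centre of its underside; leave alone
- marker: white marker with red cap, 16 mm wide, 132 mm along its y, 18 mm high, lying; origin under its middle; leave alone
- screwdriver: screwdriver with red handle, 27 mm wide, 192 mm along its y, 23 mm high, lying; origin under its middle; leave alone
- glue_stick: glue stick with green cap, 26 mm across, 90 mm high, standing; origin at the centre of its underside; leave alone
Things that resemble listed ones, but are neither listed nor needed, are in the scene too. What is shaped like the tin but blue is not meant.

How it is judged (in metres and radians):
At the end, for the whole second after the job is handed in: The tin rests flat on the desk, square to the long rail within 0.05 rad, its long side within about 4 mm of the rail and its end within about 4 mm of the end stop, untouched by the robot (x of tin in the frame of corner between -0.035 and -0.026 m and y of tin in the frame of corner between 0.043 and 0.052 m and angle between the y axis of tin and the y axis of corner, either way round below 0.05 rad and height (world z) of tin below 0.004 m and angle between tin's own z axis and vertical below 0.05 rad and linear speed of tin below 0.01 m/s).
It fails at once if the tin is lifted or tipped (height (world z) of tin above 0.008 m or angle between tin's own z axis and vertical above 0.2 rad).
It fails at once if the tin is taken between the fingers (the grasp point enters the tin's outline, low down) (x of the grasp point in the frame of tin between -0.015 and 0.015 m and y of the grasp point in the frame of tin between -0.03 and 0.03 m and z of the grasp point in the frame of tin below 0.028 m).
It fails at once if one of the other things on the desk is shifted by more than 20 mm (distance of any of cyan_bottle, yellow_bottle, tape_roll, stapler, marker, screwdriver, glue_stick from where it was at the start of the episode above 0.02 m).
It also fails if it takes over 48 s, if anything falls off the work surface, if the arm or the gripper's body presses on something with over 40 N, if the wrist force passes 120 N, or if a joint passes its speed limit or range.

## Working session

There is one attempt and no reset: what is moved stays moved. The work goes in short steps, Python scripts to look and compute and a tool call to move; the robot and the scene stay as the last step left them, time stands still between calls to the robot, and variables do not carry over. Pictures are saved under pics/ and viewed, about 8 in all and at most 12, crops included, and the job is handed in when it is done.

Besides the shell and the picture viewer there is one more tool, called after "Request:" in YAML: its name, and indented under it one key for each argument. move_arm: Moves the arm, as the interface text tells. Its arguments: {"type":"object","properties":{"linear":{"type":"array","items":{"type":"array","items":{"type":"number"}}},"dr":{"type":"array","items":{"type":"array","items":{"type":"number"}}},"hand":{"type":"number"},"newtons":{"type":"number"}},"required":["linear","dr"]}

```bash
mkdir -p pics; ls; cat > h.py <<'E'
import numpy as np, cv2
from cell import arm, cams
def snap(name,fn,box=None,scale=1):
    c=cams.read_camera(name); im=c["img"]
    np.savez(f"pics/{fn}.npz",**{k:np.asarray(c[k]) for k in c})
    if box: x0,y0,x1,y1=box; im=im[y0:y1,x0:x1]
    im=cv2.resize(im,None,fx=scale,fy=scale,interpolation=cv2.INTER_CUBIC)
    cv2.imwrite(f"pics/{fn}.png",im[:,:,::-1]); return c
def world(c,uv,z=0.):
    K=np.array(c["camera_matrix"]);R=np.array(c["R"]);t=np.array(c["t"])
    d=R.T@np.linalg.solve(K,[uv[0],uv[1],1.]); o=-R.T@t
    return (o+d*(z-o[2])/d[2])
def proj(c,X):
    p=np.array(c["R"])@np.array(X,float)+c["t"]; p=np.array(c["camera_matrix"])@p; return p[:2]/p[2]
E
python3 - <<'E'
from h import *
for n in("top","side"):
    c=snap(n,n+"0",scale=1.5); print(n,-np.array(c["R"]).T@c["t"])
print(arm.observe())
E
```

```text
pics
top [ 340.82340275   14.57932422 1239.77044833]
side [ 528.03821611 -906.69482974  462.49492827]
{'time': 0.1, 'joints': array([-71.39010291,  22.86912781,   2.58031585,  88.10828853,
        -1.07119138,  69.14853279,  -2.90518429]), 'joint_vel': array([-0.06095497, -0.08440111,  0.10053644, -0.16809537, -0.04652444,
        0.0357923 , -0.08285049]), 'joint_torque': array([ 3.14108875e-03, -4.76271272e+01,  1.36993658e+00, -2.54948044e+01,
        1.20217621e-02,  5.18221248e-03,  1.72910688e-05]), 'eef_pos': array([267.05814281, 592.02474844, 255.34060644]), 'tcp_rot': array([-1.79898454e+02,  7.30139819e-03,  1.55724087e+02]), 'ft_force': array([ 0.0769523 ,  1.19638797, -0.24152524]), 'ft_torque': array([ 0.00574956, -0.0001956 , -0.01393815]), 'gripper_width': 0.9986613673950073}
```

View pics/top0.png

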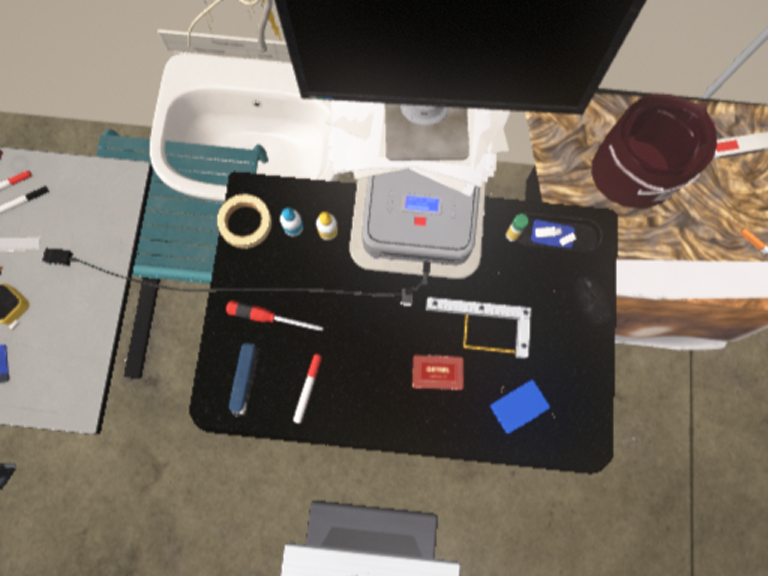

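View pics/side0.png

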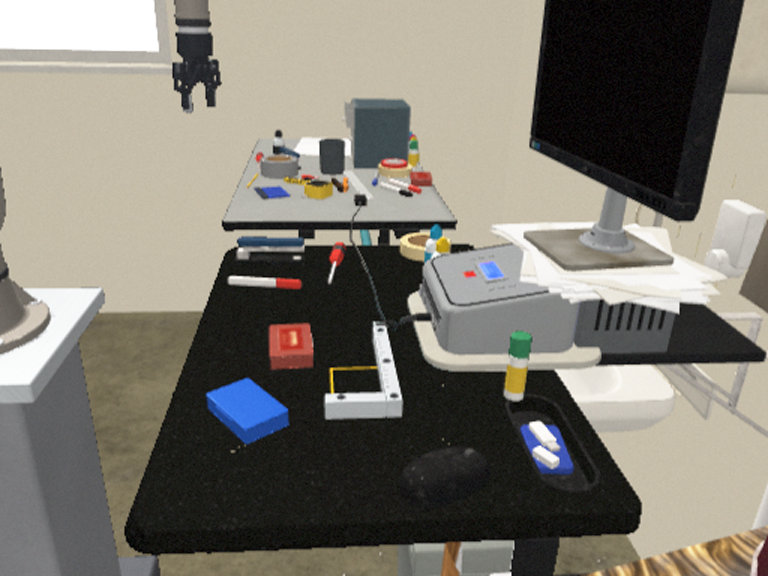

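Top view (1.5x): red tin at (437,371) and corner at (430–530, 297–357). Lookalikes are the blue tin at (520,406), and, in the side view, a red box on the far table at (420,178). By colour and place, the tin at (437,371) is the one. I'll check it in a close crop.

```bash
python3 - <<'E'
from h import *
c=snap("top","crop1",box=(260,180,380,300),scale=5)
o=arm.observe(); print(o["time"],proj(c,o["eef_pos"])*1.5, proj(c,[0,0,0])*1.5)
hsv=cv2.cvtColor(c["img"],cv2.COLOR_RGB2HSV); m=((hsv[...,0]<8)|(hsv[...,0]>172))&(hsv[...,1]>120)&(hsv[...,2]>60)
m=m.astype(np.uint8); m[:, :265]=0; m[:225]=0; m[270:]=0; m[:,320:]=0
p=cv2.findNonZero(m); r=cv2.minAreaRect(p); print(r, cv2.boxPoints(r))
E
```

```text
0.15 [-19.5994909  453.62715637] [362.63870156 644.70168478]
((291.0, 247.5), (23.0, 34.0), 90.0) [[274. 236.]
 [308. 236.]
 [308. 259.]
 [274. 259.]]
```

View pics/crop1.png

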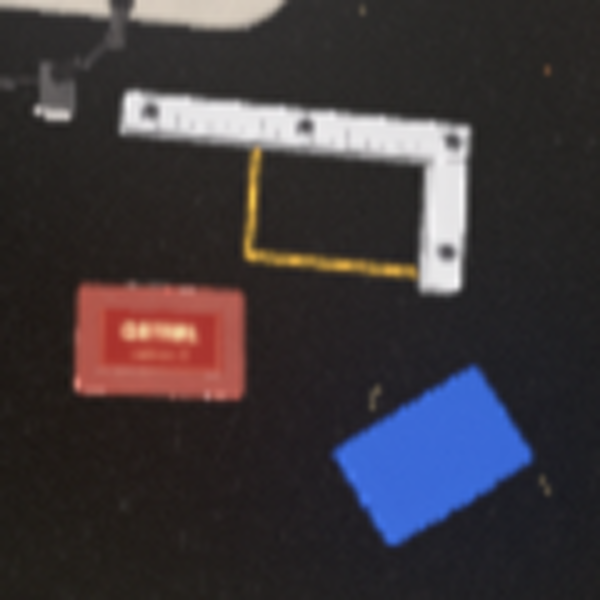

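The crop confirms it: brick-red tin with label, top-face corners near crop (79,285), (245,290), (243,400), (75,395). Rail inner top edge runs (120,132)→(425,162), and the stop goes down to (418,290). Next I'll fit the poses.

```bash
cat > fit.py <<'E'
from h import *
from scipy.optimize import least_squares
c=dict(np.load("pics/crop1.npz"))
def T(p,x): a=p[2]; return [p[0]+np.cos(a)*x[0]-np.sin(a)*x[1], p[1]+np.sin(a)*x[0]+np.cos(a)*x[1], x[2]]
def fit(c,M,P,p0):
    f=lambda p: np.concatenate([proj(c,T(p,m))-q for m,q in zip(M,P)])
    s=least_squares(f,p0,x_scale=[10,10,.1]); return s.x, np.abs(s.fun).max()
E
python3 - <<'E'
from fit import *
P=lambda l:[(260+x/5,180+y/5) for x,y in l]
# corner top z=25
M=[(20,180,25),(20,-20,25),(-75,-20,25),(-75,0,25),(0,0,25),(0,180,25)]
uv=P([(124,91),(470,126),(462,293),(419,291),(425,162),(120,133)])
w=world(c,uv[4],25); print(w)
k,e=fit(c,M,uv,[w[0],w[1],0.1]); print("corner",k,np.degrees(k[2]),e)
# tin: x ahead (image up), y left
M=[(30.5,48,22),(30.5,-48,22),(-30.5,-48,22),(-30.5,48,22)]
uv=P([(78,284),(245,289),(243,400),(74,395)])
w=world(c,(291,247),22)
t,e=fit(c,M,uv,[w[0],w[1],0.]); print("tin",t,np.degrees(t[2]),e)
R=np.array([[np.cos(k[2]),-np.sin(k[2])],[np.sin(k[2]),np.cos(k[2])]])
print("tin in corner",R.T@(t[:2]-k[:2]),np.degrees(t[2]-k[2]))
s=lambda x,y:np.round(T(k,(x,y,0)),1)
print("seat",s(-31,48),"bluetin",world(c,(260+433/5,180+455/5),22))
bx=[world(c,q,22)[:2].round() for q in P([(333,455),(475,365),(533,458),(392,547)])];print("blue in corner",[(R.T@(b-k[:2])).round() for b in bx])
E
```

```text
[ 603.54892882 -232.22788493   25.        ]
corner [ 6.04883966e+02 -2.35257367e+02  2.14606504e-03] 0.12296046925150965 1.0768216391237502
tin [ 4.84924205e+02 -8.93998965e+01  7.06196872e-02] 4.046210029844732 0.39736513262016615
tin in corner [-119.64646566  146.11457591] 3.9232495605932223
seat [ 573.8 -187.3    0. ] bluetin [ 437.99013914 -246.57890306   22.        ]
blue in corner [array([-173.,   45.]), array([-114.,  -31.]), array([-163.,  -66.]), array([-220.,    9.])]
```

Request:
move_arm:
  linear:
    - [0, 0, 0]
    - [0, 0, 0]
    - [0, 0, 0]
    - [-23, -49, 0]
    - [-23, -49, 0]
    - [-23, -49, 0]
    - [-23, -49, 0]
    - [-23, -49, 0]
    - [-23, -49, 0]
    - [-23, -49, 0]
  dr:
    - [0, 0, -8.1]
    - [0, 0, -8.1]
    - [0, 0, -8.1]
    - [0, 0, 0]
    - [0, 0, 0]
    - [0, 0, 0]
    - [0, 0, 0]
    - [0, 0, 0]
    - [0, 0, 0]
    - [0, 0, 0]
  hand: 40

```text
time: 1.4
eef_pos: [434.8, 244.9, 252.2]
tcp_rot: [-179.8, -0.2, -178.5]
ft_force: [0.9, 0.5, 0.4]
gripper_width: 0.467
```

Request:
move_arm:
  linear:
    - [4, -48, 0]
    - [4, -48, 0]
    - [4, -48, 0]
    - [4, -48, 0]
    - [4, -48, 0]
    - [4, -48, 0]
    - [4, -48, 0]
    - [0, 0, 40]
    - [0, 0, 40]
    - [0, 0, 40]
  dr:
    - [0, 0, 1.5]
    - [0, 0, 0]
    - [0, 0, 0]
    - [0, 0, 0]
    - [0, 0, 0]
    - [0, 0, 0]
    - [0, 0, 0]
    - [0, 0, 0]
    - [0, 0, 0]
    - [0, 0, 0]

```text
time: 2.65
eef_pos: [408.2, -109.1, 133.9]
tcp_rot: [-179.8, 0.6, 179.2]
ft_force: [0.9, 0.6, -0.1]
gripper_width: 0.469
```

Request:
move_arm:
  linear:
    - [1, 16, 30]
    - [0, 0, 30]
    - [0, 0, 25]
    - [0, 0, 10]
    - [0, 0, 5]
    - [0, 0, 0]
  dr:
    - [0, -0.6, -0.8]
    - [0, 0, 0]
    - [0, 0, 0]
    - [0, 0, 0]
    - [0, 0, 0]
    - [0, 0, 0]

```text
time: 3.4
eef_pos: [407.1, -93.1, 29.0]
tcp_rot: [-179.8, 0.9, 180.0]
ft_force: [-0.3, -0.8, -0.1]
gripper_width: 0.471
```

```bash
python3 - <<'E'
from h import *
snap("side","side1",box=(120,180,320,320),scale=4)
E
```

```text
(no output)
```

View pics/side1.png

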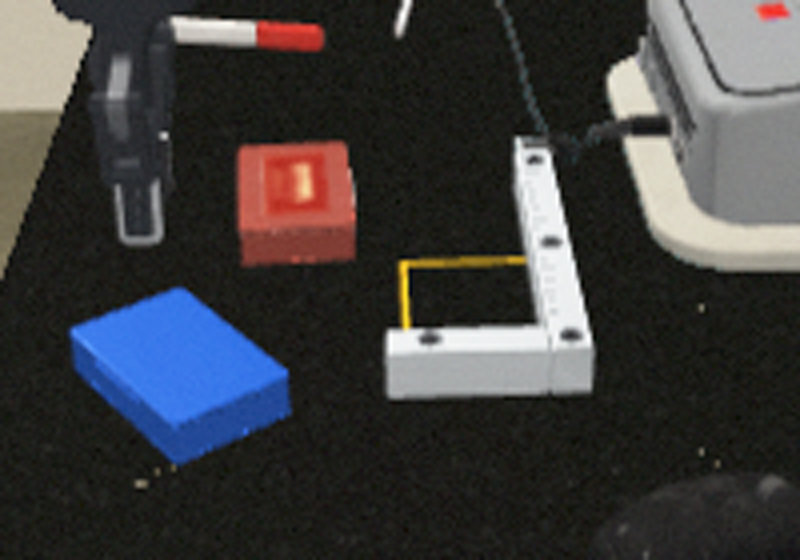

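Request:
move_arm:
  linear:
    - [-12, 0, 2]
    - [-12, 0, 0]
    - [-12, 0, 0]
    - [-10, 0, 0]
    - [-10, 0, 0]
    - [-10, 0, 0]
    - [-10, 0, 0]
    - [-10, 0, 0]
    - [-10, 0, 0]
    - [0, 0, 0]
  dr:
    - [0, -0.9, 0]
    - [0, 0, 0]
    - [0, 0, 0]
    - [0, 0, 0]
    - [0, 0, 0]
    - [0, 0, 0]
    - [0, 0, 0]
    - [0, 0, 0]
    - [0, 0, 0]
    - [0, 0, 0]

```text
time: 4.7
eef_pos: [512.3, -92.9, 31.9]
tcp_rot: [-179.8, 2.1, -180.0]
ft_force: [-0.5, -0.0, 0.6]
gripper_width: 0.467
```

Request:
move_arm:
  linear:
    - [25, 0, 0]
    - [0, 0, -40]
    - [0, 45, -10]
    - [-20, 45, 0]
    - [-45, 0, 0]
    - [0, 0, 0]
  dr:
    - [0, 2.1, 0]
    - [0, 0, 0]
    - [0, 0, 0]
    - [0, 0, 0]
    - [0, 0, 0]
    - [0, 0, 0]
  hand: 0

```text
time: 5.45
eef_pos: [542.3, -1.8, 80.3]
tcp_rot: [-179.8, -0.9, 179.8]
ft_force: [-1.4, -0.5, -0.9]
gripper_width: -0.001
```

```bash
python3 - <<'E'
from h import *
snap("top","top2",box=(240,160,380,280),scale=5)
E
```

```text
(no output)
```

View pics/top2.png

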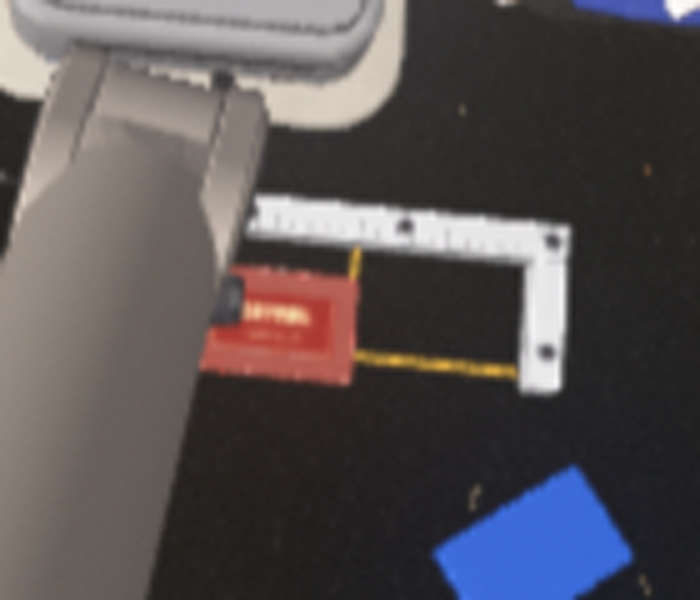

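The tin lies nearly parallel to the rail, about 10 mm short of it. Its right corners are at crop (359,275) and (352,384), and the arm hides the left end.

```bash
python3 - <<'E'
from fit import *
P=lambda x,y:(240+x/5,160+y/5)
a=world(c,P(359,275),22);b=world(c,P(352,384),22);print(a,b,np.degrees(np.arctan2(-(a-b)[1],(a-b)[0])))
# rail inner top edge & stop inner edge
for q in[(255,234),(525,262),(518,391)]: print(world(c,P(*q),25))
E
```

```text
[ 586.44734086 -138.09029736   22.        ] [ 523.11808267 -138.74955579   22.        ] -0.5964282860860348
[603.47087778 -76.2502327   25.        ]
[ 603.54892882 -232.22788493   25.        ]
[ 528.63965228 -232.42331477   25.        ]
```

Request:
move_arm:
  linear:
    - [-13, 3, 25]
    - [0, 0, 20]
    - [0, 0, 5]
    - [0, -12, 0]
    - [0, -12, 0]
    - [0, -10, 0]
    - [0, -10, 0]
    - [0, -10, 0]
    - [0, -10, 0]
    - [0, 0, 0]
  dr:
    - [0, -0.9, 0]
    - [0, 0, 0]
    - [0, 0, 0]
    - [0, 0, 0]
    - [0, 0, 0]
    - [0, 0, 0]
    - [0, 0, 0]
    - [0, 0, 0]
    - [0, 0, 0]
    - [0, 0, 0]

```text
time: 6.75
eef_pos: [543.7, -71.6, 30.2]
tcp_rot: [-179.9, -0.6, 179.3]
ft_force: [-0.6, -0.0, 0.7]
gripper_width: -0.001
```

Request:
move_arm:
  linear:
    - [0, 10, 0]
    - [-12, 2, 0]
    - [0, 0, 0]
  dr:
    - [0, 0, 0]
    - [0, 0, 0.5]
    - [0, 0, 0]

```text
time: 7.12
eef_pos: [557.4, -57.4, 30.0]
tcp_rot: [-179.9, -0.5, 178.9]
ft_force: [0.4, -0.1, -0.2]
gripper_width: 0.001
```

```bash
python3 - <<'E'
from h import *
snap("side","side2",box=(160,180,320,300),scale=5)
c=snap("top","top3",box=(240,160,380,280),scale=5)
E
```

```text
(no output)
```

View pics/top3.png

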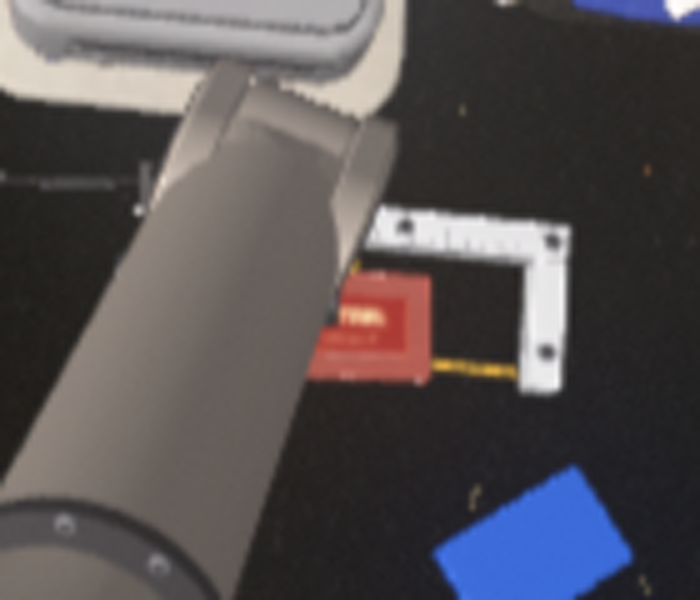

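The tin's right corners are now at crop (433,278) and (430,385): right end near y≈-181, turned about 3°. Next I'll push it flat on the rail with both fingers.

Request:
move_arm:
  linear:
    - [0, 5, -40]
    - [30, -10, -15]
    - [35, -35, 0]
    - [0, -34, 0]
    - [0, 0, 0]
  dr:
    - [0, -0.5, -1.1]
    - [0, 0, 0]
    - [0, 0, 0]
    - [0, 0, 0]
    - [0, 0, 0]
  hand: 40

```text
time: 7.85
eef_pos: [489.2, -133.2, 86.7]
tcp_rot: [-179.9, -0.2, -179.9]
ft_force: [0.5, -0.1, -0.1]
gripper_width: 0.468
```

Request:
move_arm:
  linear:
    - [0, 0, 30]
    - [0, 0, 22]
    - [0, 0, 6]
    - [-10, 0, 0]
    - [-10, 0, 0]
    - [-8, 0, 0]
    - [-6, 0, 0]
    - [-5, 0, 0]
    - [0, 0, 0]
  dr:
    - [0, 0, 0]
    - [0, 0, 0]
    - [0, 0, 0]
    - [0, 0, 0]
    - [0, 0, 0]
    - [0, 0, 0]
    - [0, 0, 0]
    - [0, 0, 0]
    - [0, 0, 0]

```text
time: 8.98
eef_pos: [533.7, -129.6, 29.5]
tcp_rot: [180.0, 0.1, -179.7]
ft_force: [-0.2, -0.0, -0.4]
gripper_width: 0.468
```

Request:
move_arm:
  linear:
    - [-4, 0, 0]
    - [-4, 0, 0]
  dr:
    - [0, 0, 0]
    - [0, 0, 0]

```text
time: 9.22
eef_pos: [536.5, -129.6, 28.8]
tcp_rot: [179.8, -0.6, -179.7]
ft_force: [-10.0, 0.1, 9.0]
gripper_width: 0.468
```

Request:
move_arm:
  linear:
    - [20, 0, 0]
    - [0, 0, -45]
    - [0, 45, -10]
    - [-25, 40, 0]
    - [-32, 0, 0]
    - [0, 0, 0]
  dr:
    - [0, 0, 0]
    - [0, 0, 0]
    - [0, 0, 0]
    - [0, 0, 0]
    - [0, 0, 0]
    - [0, 0, 0]
  hand: 0

```text
time: 9.98
eef_pos: [575.9, -43.0, 86.2]
tcp_rot: [179.8, -0.4, -179.9]
ft_force: [-0.9, -0.1, -0.3]
gripper_width: -0.003
```

Request:
move_arm:
  linear:
    - [1, 0, 30]
    - [0, 0, 20]
    - [0, 0, 5]
    - [0, -12, 0]
    - [0, -12, 0]
    - [0, -10, 0]
    - [0, -10, 0]
    - [0, -10, 0]
    - [0, -8, 0]
    - [0, 0, 0]
  dr:
    - [0, 0, 0]
    - [0, 0, 0]
    - [0, 0, 0]
    - [0, 0, 0]
    - [0, 0, 0]
    - [0, 0, 0]
    - [0, 0, 0]
    - [0, 0, 0]
    - [0, 0, 0]
    - [0, 0, 0]

```text
time: 11.22
eef_pos: [573.7, -112.0, 32.4]
tcp_rot: [179.8, -0.2, 179.8]
ft_force: [-0.6, 0.2, 0.5]
gripper_width: 0.001
```

Request:
move_arm:
  linear:
    - [0, -5, 1]
    - [0, -5, 1]
    - [0, -4, 0]
  dr:
    - [0, 0, 0]
    - [0, 0, 0]
    - [0, 0, 0]

```text
time: 11.6
eef_pos: [574.2, -124.0, 30.4]
tcp_rot: [179.6, -0.2, 179.9]
ft_force: [-0.9, 1.2, 0.5]
gripper_width: -0.001
```

Request:
move_arm:
  linear:
    - [0, -4, 0]
    - [0, -3, 0]
  dr:
    - [0, 0, 0]
    - [0, 0, 0]

```text
time: 11.85
eef_pos: [574.2, -127.9, 30.3]
tcp_rot: [179.4, -0.3, -180.0]
ft_force: [-0.8, 9.0, 5.5]
gripper_width: -0.003
```

The stop has been reached (9 N). I'll move clear and look.

Request:
move_arm:
  linear:
    - [0, 15, 0]
    - [0, 10, -40]
    - [30, 30, -40]
    - [60, 0, -40]
    - [60, 0, 0]
    - [0, 0, 0]
  dr:
    - [0, 0, 0]
    - [0, 0, 0]
    - [0, 0, 0]
    - [0, 0, 0]
    - [0, 0, 0]
    - [0, 0, 0]

```text
time: 12.6
eef_pos: [427.6, -72.3, 147.5]
tcp_rot: [179.6, -0.3, -179.9]
ft_force: [0.7, 0.1, -0.2]
gripper_width: -0.001
```

```bash
python3 - <<'E'
from h import *
a=snap("top","top4");b=snap("side","side4")
f=lambda im,b:cv2.resize(im[b[1]:b[3],b[0]:b[2]],(400,400),interpolation=cv2.INTER_CUBIC)
i=np.hstack([f(a["img"],(310,190,370,250)),f(b["img"],(200,200,280,280))])
cv2.imwrite("pics/both4.png",i[:,:,::-1])
E
```

```text
(no output)
```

View pics/both4.png

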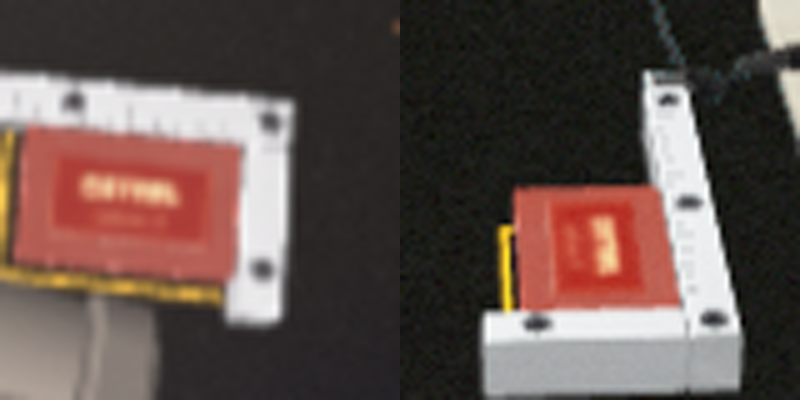

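Tin in the top crop: corners at (22,125), (240,147), (234,280), (12,262), inside the rail and stop with no visible gap and slightly clear of the yellow lines. The side view agrees. Next, a number for it.

```bash
python3 - <<'E'
from fit import *
s=400/60; P=lambda l:[(310+(x+.5)/s-.5,190+(y+.5)/s-.5) for x,y in l]
M=[(30.5,48,22),(30.5,-48,22),(-30.5,-48,22),(-30.5,48,22)]
t,e=fit(c,M,P([(22,125),(240,147),(234,280),(12,262)]),[574,-187,0]); print("tin",t[:2],np.degrees(t[2]),e)
d=dict(np.load("pics/top4.npz"))["img"]; h=cv2.cvtColor(d,cv2.COLOR_RGB2HSV)
m=(((h[...,0]<8)|(h[...,0]>172))&(h[...,1]>100)&(h[...,2]>60)).astype(np.uint8); m[:195]=0;m[245:]=0;m[:,:300]=0;m[:,355:]=0
r=cv2.minAreaRect(cv2.findNonZero(m)); b=cv2.boxPoints(r); w=np.array([world(c,q,22) for q in b]); print(w.mean(0),w.round(1)[:,:2].tolist())
K=P([(0,118),(240,140),(245,140),(228,320)])
for q in K: print(world(c,q,25).round(1))
E
```

```text
tin [ 576.89965348 -187.23596453] 0.6692079147511206 0.5194759370785675
[ 575.97033233 -186.40089394   22.        ] [[545.3, -138.2], [606.2, -139.7], [606.6, -235.1], [545.8, -232.6]]
[ 607.8 -129.7   25. ]
[ 609.1 -233.6   25. ]
[ 609.3 -235.7   25. ]
[ 530.5 -232.8   25. ]
```

Position agrees with the seat to about 3 mm, roughly the calibration error. One gentle two-finger press toward the rail will confirm by force that it is in contact.

Request:
move_arm:
  linear:
    - [-30, -38, 0]
    - [-30, -38, 0]
    - [-22, -32, 20]
    - [0, 0, 40]
    - [0, 0, 30]
    - [0, 0, 20]
    - [0, 0, 4]
    - [0, 0, 0]
  dr:
    - [0, 0, 0]
    - [0, 0, 0]
    - [0, 0, 0]
    - [0, 0, 0]
    - [0, 0, 0]
    - [0, 0, 0]
    - [0, 0, 0]
    - [0, 0, 0]
  hand: 40

```text
time: 13.7
eef_pos: [535.0, -186.1, 29.9]
tcp_rot: [-179.7, 0.7, -179.3]
ft_force: [0.8, -0.8, -0.0]
gripper_width: 0.47
```

Request:
move_arm:
  linear:
    - [-2, 0, 0]
    - [-3, 0, 0]
    - [-3, 0, 0]
  dr:
    - [0, 0, 0]
    - [0, 0, 0.5]
    - [0, 0, 0]

```text
time: 14.08
eef_pos: [536.6, -186.1, 30.3]
tcp_rot: [-179.9, -0.0, -179.9]
ft_force: [-7.1, 0.1, 2.2]
gripper_width: 0.466
```

Rail contact came at 536.6, the same as the earlier rail contact at 536.5. Now I'll move clear.

Request:
move_arm:
  linear:
    - [20, 0, 0]
    - [10, 0, -40]
    - [20, 20, -50]
    - [30, 50, -30]
    - [20, 50, 0]
    - [0, 0, 0]
    - [0, 0, 0]
  dr:
    - [0, 0, 0]
    - [0, 0, 0]
    - [0, 0, 0]
    - [0, 0, 0]
    - [0, 0, 0]
    - [0, 0, 0]
    - [0, 0, 0]

```text
time: 14.95
eef_pos: [443.2, -65.4, 158.7]
tcp_rot: [180.0, 1.3, -180.0]
ft_force: [0.0, 0.7, 0.9]
gripper_width: 0.467
```

```bash
python3 - <<'E'
from h import *
a=snap("top","top5");b=snap("side","side5")
f=lambda im,b:cv2.resize(im[b[1]:b[3],b[0]:b[2]],(400,400),interpolation=cv2.INTER_CUBIC)
i=np.hstack([f(a["img"],(310,190,370,250)),f(b["img"],(200,200,280,280))])
j=cv2.resize(a["img"][110:300,120:420],(0,0),fx=1,fy=1) if 0 else a["img"]
cv2.imwrite("pics/both5.png",i[:,:,::-1])
E
```

```text
(no output)
```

View pics/both5.png

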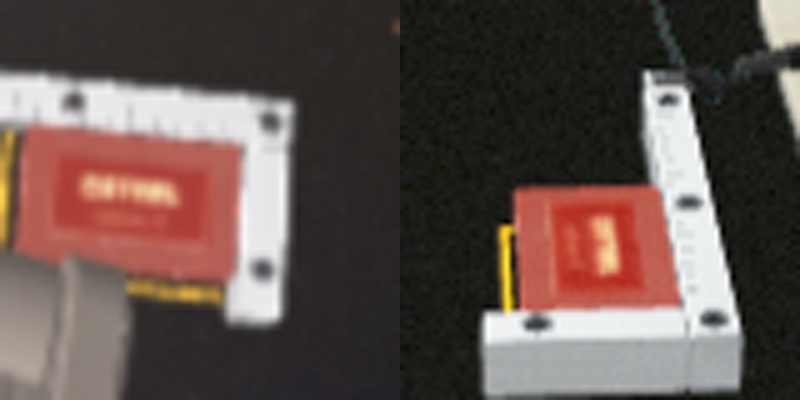

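The picture is unchanged: the tin sits flush to the rail and the stop (right corners at (240,147) and (234,280)), and the arm is clear. I'm handing in.

```bash
python3 -c "
from h import *
print(arm.hand_in())"
```

```text
the job is handed in; nothing more can be done
None
```

I pushed the red tin into the corner and handed the job in at about 15 s, with the gripper raised clear of it. I pushed it toward the rail, along to the right, flat onto the rail, then into the end stop. A last gentle press checked the rail contact.

- **Contact forces:** the end stop answered with about 9 N. The rail answered twice, with about 10 N and 7 N, at the same tool position (536.5 and 536.6 mm).
- **Last pictures:** the top and side views show the tin flush with both bars and inside the yellow lines.
- **Where the checks disagree:** fitting the tin's position from the picture taken before the last press put it about 2–3 mm beyond the seat in x, with about 0.7° of turn. The contact forces suggest this is mostly calibration error. I did not fit it again after that press.
- **Not planned:** two moves went off plan. One push along the rail ran 11 mm off centre and turned the tin about 3°, which the rail push then squared. One approach also overshot by about 30 mm and came down right beside the tin, with no force felt.
- **Other things on the desk:** none of my moves came near them, but I did not compare their positions before and after.

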